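# Check the push-push latch of the square hatch

### The job

Check the latch of the square hatch on the toilet deck: press its lid fully down once and draw clear, so that it springs up and stands free and untouched for about a second, then press it fully down again so that it stays latched shut and flush. Leave the round hatch beside it latched shut.

Things in the scene. Friction and masses are not known exactly. Their poses are not given: they have to be found in the camera images.
- square_unit: white deck box with the SQUARE-cornered grey lid (bystander boxes: round lid; yellow funnel 190 mm high), fixed, 190 (x) x 150 (y) x 90 mm high. Origin: centre of its underside; x points from the lid's free edge to its hinge, z up; at yaw 0 the free edge faces the robot. Lid 130 (x) x 110 (y) x 10 mm, centred in the top and flush with it at z = 90; hinge along y at x = 65, z = 85 mm
- square_press (a point): a good place to press: on the upper face of the square lid, midway across, 85 mm from the hinge and 45 mm from the free edge; it moves with the lid. With the lid latched it is at x = -20, y = 0, z = 90 mm in the box's frame, and about 38 mm higher with the lid sprung up. Pressing straight down over its latched place works for both presses. Its z axis is the lid's upward normal
- square_hatch (a joint): angle of the square lid in rad: 0 latched and flush, 0.45 sprung up (its stop), -0.11 pressed to the rigid inner stop. Push-push latch: pressed to -0.08 or below (7 mm below flush at the press point; the stop is at 9 mm) and let go, a latched lid is freed and its spring lifts it to 0.45 within a second; a free lid pressed likewise latches. It takes 2 to 4 N, plus the rub of the fingertip on the tilting lid
- round_hatch (a joint): angle of the round lid (130 mm across) of the bystander box, of the same outside size and the same kind of latch: 0 latched. It must stay latched
Mind the look-alikes: they are no part of the job. What is shaped like the square_unit but red is not meant.

How it is judged:
By the outcome, as a careful person would: the job done as asked, in the order asked, and still so for the second after the job is handed in, with the robot touching nothing.
It also fails if it takes over 38 s, if anything falls off the work surface, if the arm or the gripper's body presses on something with over 40 N, if the wrist force passes 120 N, or if a joint passes its speed limit or range.

### The arm

A 7-joint arm with a two-finger parallel gripper is mounted at the origin on the work surface. World frame = base frame: x ahead of the robot, y to its left, z up, the work surface at z = 0. Lengths are in m, angles in rad, forces in N, time in s.
With the tool pointing down it reaches from about 0.425 to 0.825 m from the base axis. Payload 3.6 kg.
Tool frame: the origin (TCP) lies where the fingers leave the gripper's body, on its centre line; the fingertips stand 84 mm ahead of it and the grasp point (between the pads) lies pinch_z ahead of it (pinch_z is the distance from the TCP to the grasp point, in m); x points along the fingers, y is the direction in which the jaws open and shut, and the axes are right-handed (so a half turn about x gives the same grasp; the last joint's range is limited). The gripper opens to 93 mm and grips with 3 to 60 N. Pads are 15 mm wide; open, the fingers measure 128 mm over their backs; the gripper's body (75 mm by 188 mm) begins 65 mm behind the grasp point.
Start: joints at [-1.375, 0.615, -0.013, 1.423, 0.008, 1.103, -0.04], TCP at [0.144, 0.634, 0.303] pointing down, gripper open.
Joint ranges: [-3.12, 3.12], [-0.3, 2.06], [-1.34, 1.32], [0.26, 2.42], [-1.36, 4.5], [0.01, 1.98], [-2.84, 2.84]. Speed limits (rad/s): [2.79, 2.79, 3.14, 3.14, 3.14, 3.14, 3.14].

### API

Orientations are given as a 3x3 rotation matrix whose columns are the frame's x, y, z axes.
In Python, from cell import * gives the robot as it stands. The module is installed in compiled form; this text tells all that it offers.
- The arm moves only by the tool carry_out, never from a script. Its argument "motion" is a list of rows, each an object of numbers: "dx", "dy", "dz": the shift along the tool's x, y, z in m; "rx", "ry", "rz": the turn, a rotation vector about the tool's x, y, z in degrees; "hand": the opening, from 0 (shut) to 1 (fully open). In form: [{"dx": .., "dy": .., "dz": .., "rx": .., "ry": .., "rz": .., "hand": ..}, ...]. A call has 1 to 12 rows; each row is the pose to reach, as a shift and turn from the pose measured when the call began, along the tool's axes at that moment; what a row does not reach only later rows make up. A row lasts 1/8 s, in which the tool goes at most 62.5 mm and 10.7 degrees, less where a joint would pass 70% of its speed; a pose out of reach is approached as far as the arm can. A call with a gripper value outside its range is refused whole. The fingers move at their own pace and stop on an object; the grip force is fixed at half the most. Time passes only in rows, so rows that repeat a pose let the fingers close. It gives the time, the measured TCP pose, the force and the opening at its end, in the units of the state.
- get_state(): the state, without advancing time (a new reading comes with each control period).
- capture(name): name is "scene" or "side" or "wrist"; returns a dict with "pixels" (384x512x3 uint8, blue, green, red), "z_map" (384x512 float32, m along the optical axis (not along the pixel's ray), 0 where there is no reading), "K" (3x3 intrinsics, pixels), "camera_from_world" (4x4, takes a point from world to camera coordinates); the wrist camera has in their place "mount" (4x4, takes a point from camera to tool coordinates, whose origin is the TCP and whose axes are the tool frame's). Camera axes: x right, y up, looking along -z (the intrinsics and any distortion apply to the point x, -y, -z); pixel columns grow to the right and rows downward; lengths in m; the calibration is good to about 2 mm. A picture is of the moment at which its call begins: read the wrist's pose just before it.
- sign_off(): hands the job in, once; it reports no verdict.
Trained networks look in a picture, given as the dict that the camera call returned (one of the last four; its "shot" number tells which), for a name from the list of things; names that differ only in an ending like _2 or _b are one class to them, and where a whole thing is asked for, a point or a joint stands for the part that bears it (a point fixed in the world has none). Each returns a list of dicts, best first, with "confidence" (0 to 1); they miss things now and then, are a little off and sometimes report something else, mostly with a low value. They report only what shows in the picture. A call takes as long as a camera call. They do not tell look-alikes from the thing itself.
- spot_in(picture, target): "at" ([x, y, z] in m, in the coordinates of the camera as it stood for that picture, good to about 4 mm: the middle of the surface that is visible of it).
- regions_of(picture, target): "region" (384x512 bool, what is visible of it).
- spot_point(picture, target): "at" ([x, y, z] in m, in the coordinates of the camera as it stood for that picture, good to about 4 mm: a listed point, or the origin of a listed thing).
The state is a dict: "t": time; "joints": joint angles; "qvel": joint speeds; "joint_efforts": joint torques, N m; "position": TCP position; "eef_rot": TCP orientation; "force": force on the tool from outside, world axes, zero at the start; "wrist_torque": the same for the moment, N m; "opening": finger opening in m.
Only numpy, scipy, OpenCV 4.12 (cv2) and the standard library are available. Lean on these libraries where they do the work, as an engineer would, in place of code of your own. Each camera call takes 0.05 s, during which the arm holds its last target.

## Working session

There is one attempt and no reset: what is moved stays moved. The work goes in short steps, Python scripts to look and compute and a tool call to move; the robot and the scene stay as the last step left them, time stands still between calls to the robot, and variables do not carry over. Pictures are saved under pics/ and viewed, and the job is handed in when it is done.

Besides the shell and the picture viewer there is one more tool, called after "Call:" by a JSON object that holds its "fn" and its "kwargs". carry_out: Moves the arm, as the interface text tells. Its arguments: {"type":"object","properties":{"motion":{"type":"array","items":{"type":"object","properties":{"dx":{"type":"number"},"dy":{"type":"number"},"dz":{"type":"number"},"rx":{"type":"number"},"ry":{"type":"number"},"rz":{"type":"number"},"hand":{"type":"number"}}}}},"required":["motion"]}

```bash
mkdir -p pics
cat > h.py <<'E'
from cell import *
import numpy as np, cv2
def toworld(pic,p):
    return (np.linalg.inv(pic["camera_from_world"])@np.r_[p,1])[:3]
def pix(pic,p):
    c=np.array([p[0],-p[1],-p[2]]);u=pic["K"]@c;return u[:2]/u[2]
E
python3 - <<'E'
from h import *
s=get_state();print(s["t"],s["position"],s["eef_rot"],s["force"],s["opening"])
for n in ("scene","side"):
    c=capture(n);cv2.imwrite(f"pics/{n}0.png",c["pixels"])
    for t in ("square_unit","square_press"):
        for d in spot_point(c,t): print(n,t,d["confidence"],toworld(c,d["at"]),pix(c,d["at"]))
    np.savez(n+"0.npz",**{k:c[k] for k in ("pixels","z_map","K","camera_from_world")})
E
```

```text
0.0 [0.14346293 0.63338352 0.30160304] [[-5.30520187e-04  2.20833468e-01  9.75311385e-01]
 [-2.47704723e-03  9.75308240e-01 -2.20834104e-01]
 [-9.99996791e-01 -2.53304932e-03  2.95942225e-05]] [-0.81936959 -0.56963777  0.04833004] 0.092865874681806
scene square_unit 0.96 [ 0.28106053 -0.1930844   0.0018986 ] [229.77086962 140.16833837]
scene square_unit 0.84 [ 0.54891102 -0.24083402 -0.00065299] [163.65724892 193.94226357]
scene square_press 0.9 [ 0.26613603 -0.19344796  0.0924446 ] [230.13845164 112.49409076]
scene square_press 0.69 [ 0.53034548 -0.24174463  0.0925881 ] [160.47040991 163.21093633]
side square_unit 0.83 [ 0.28860711 -0.19590552  0.00292681] [330.60292438 179.99392312]
side square_unit 0.71 [ 5.44072226e-01 -2.39425388e-01  9.04145018e-05] [252.27001646 166.13612856]
side square_press 0.68 [ 0.26347561 -0.19336138  0.0920357 ] [342.44524122 156.7713599 ]
side square_press 0.59 [ 0.52766707 -0.23981208  0.09049203] [257.18275048 142.57507868]
```

View pics/scene0.png

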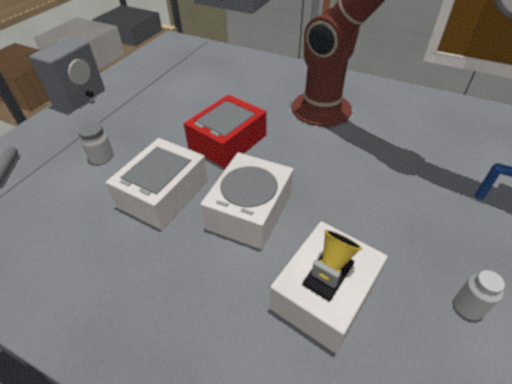

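View pics/side0.png

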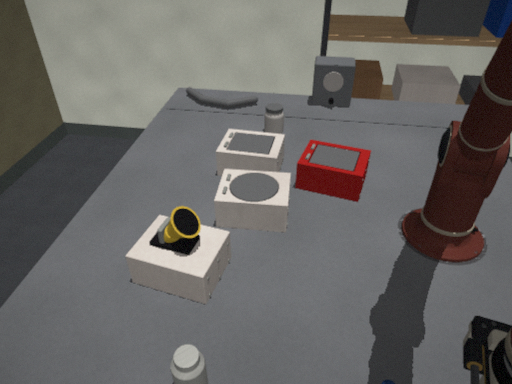

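Run:
```python
import cv2,numpy as np
im=cv2.imread("pics/scene0.png")[90:290,80:290]
cv2.imwrite("pics/crop0.png",cv2.resize(im,None,fx=2.9,fy=2.9,interpolation=cv2.INTER_CUBIC))
```

```text
(no output)
```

View pics/crop0.png

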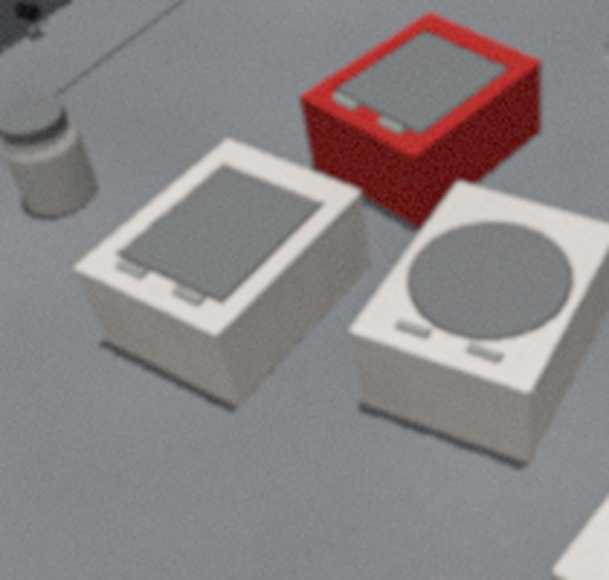

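Candidates are the white square-lidded box (160,168), the red square-lidded box (228,120), the white round-lidded box (248,187) and the funnel box (333,275). By the description I choose the white square one at (160,168); the crop shows square corners, and its hinge tabs are on the far side from the robot. Next I'll measure its pose.

Run:
```python
from h import *
for n,(u0,u1,v0,v1) in (("scene",(115,205,140,210)),("side",(222,286,130,160))):
    c=dict(np.load(n+"0.npz"));z=c["z_map"];K=c["K"]
    v,u=np.mgrid[0:384,0:512]
    P=np.stack([(u-K[0,2])/K[0,0]*z,-(v-K[1,2])/K[1,1]*z,-z,np.ones_like(z)],-1)@np.linalg.inv(c["camera_from_world"]).T
    g=c["pixels"].astype(float).mean(-1)
    W=P[...,:3]
    m=(z>0)&(abs(W[...,2]-.09)<.008)&(abs(W[...,0]-.545)<.125)&(abs(W[...,1]+.24)<.095)
    for nm,mm in (("top",m),("lid",m&(g<150))):
        k=cv2.morphologyEx(mm.astype(np.uint8),cv2.MORPH_OPEN,np.ones((3,3)))>0
        p=W[k][:,:2].astype(np.float32)
        print(n,nm,len(p),cv2.minAreaRect(p),np.median(W[k][:,2]))
    h=(W[...,2]>.1)&(z>0)&(W[...,2]<.3)&(W[...,0]>.3)&(W[...,0]<.9)&(abs(W[...,1])<.6)
    if h.any(): print("high",np.percentile(W[h],[2,50,98],axis=0))
```

```text
scene top 3509 ((0.5478180646896362, -0.24237951636314392), (0.15408746898174286, 0.19317632913589478), 86.51264190673828) 0.09088491276979505
scene lid 1687 ((0.5522744059562683, -0.24370050430297852), (0.11478478461503983, 0.13904619216918945), 87.1391830444336) 0.091126960656422
high [[ 0.49535143 -0.50662266  0.10014503]
 [ 0.63971753  0.23215269  0.12953379]
 [ 0.68894614  0.50806233  0.18212785]]
side top 1559 ((0.5486282706260681, -0.2378988265991211), (0.15793228149414062, 0.1907503455877304), 86.804443359375) 0.08957714777250969
side lid 779 ((0.5450375080108643, -0.22944703698158264), (0.1420762687921524, 0.1581723392009735), 87.144287109375) 0.08984517103907297
high [[0.51771098 0.20247432 0.10012966]
 [0.61518928 0.2488929  0.13907122]
 [0.68409218 0.51460638 0.18166244]]
```

Call:
{"fn": "carry_out", "kwargs": {"motion": [{"dx":-0.03,"dy":-0.28,"dz":0.35,"hand":0},{"dx":-0.03,"dy":-0.28,"dz":0.35,"hand":0},{"dx":-0.03,"dy":-0.28,"dz":0.35,"hand":0},{"dx":-0.03,"dy":-0.28,"dz":0.35,"hand":0},{"dx":-0.03,"dy":-0.28,"dz":0.35,"hand":0},{"dx":-0.03,"dy":-0.28,"dz":0.35,"hand":0},{"dx":-0.03,"dy":-0.28,"dz":0.35,"hand":0},{"dx":-0.03,"dy":-0.28,"dz":0.35,"hand":0},{"dx":-0.03,"dy":-0.28,"dz":0.35,"hand":0}]}}

```text
schema error: expected keys dx, dy, dz, rx, ry, rz, hand
```

```bash
cat > rel.py <<'E'
from h import *
import sys
def rel():
    s=get_state();R=np.array(s["eef_rot"]);p=np.array(s["position"])
    T=np.array([[0,0,1.],[0,1,0],[-1,0,0]]) # x down,y=+Y,z=+X
    from scipy.spatial.transform import Rotation as Ro
    print("t",s["t"],"p",p.round(4),"F",np.round(s["force"],2),"open",round(s["opening"],4),"q",np.round(s["joints"],2))
    print("rot",np.round(R,3).tolist())
    for z in (.30,.1655): print(z,(R.T@(np.array([.528,-.239,z])-p)).round(4))
rel()
E
python3 rel.py
```

```text
t 0.3 p [0.1436 0.6338 0.3024] F [ 0.08 -0.24 -0.29] open 0.0925 q [-1.37  0.62 -0.01  1.42  0.01  1.1  -0.04]
rot [[-0.0, 0.221, 0.975], [-0.001, 0.975, -0.221], [-1.0, -0.001, -0.0]]
0.3 [ 0.003  -0.7663  0.5677]
0.1655 [ 0.1375 -0.7662  0.5677]
```

Call:
{"fn": "carry_out", "kwargs": {"motion": [{"dx":-0.03,"dy":-0.28,"dz":0.35,"rx":0,"ry":0,"rz":0,"hand":0},{"dx":-0.03,"dy":-0.28,"dz":0.35,"rx":0,"ry":0,"rz":0,"hand":0},{"dx":-0.03,"dy":-0.28,"dz":0.35,"rx":0,"ry":0,"rz":0,"hand":0},{"dx":-0.03,"dy":-0.28,"dz":0.35,"rx":0,"ry":0,"rz":0,"hand":0},{"dx":-0.03,"dy":-0.28,"dz":0.35,"rx":0,"ry":0,"rz":0,"hand":0},{"dx":-0.03,"dy":-0.28,"dz":0.35,"rx":0,"ry":0,"rz":0,"hand":0},{"dx":-0.03,"dy":-0.28,"dz":0.35,"rx":0,"ry":0,"rz":0,"hand":0},{"dx":-0.03,"dy":-0.28,"dz":0.35,"rx":0,"ry":0,"rz":0,"hand":0},{"dx":-0.03,"dy":-0.28,"dz":0.35,"rx":0,"ry":0,"rz":0,"hand":0}]}}

```text
t: 1.42
position: [0.4233, 0.2831, 0.3327]
eef_rot: [[-0.0, 0.223, 0.975], [-0.0, 0.975, -0.223], [-1.0, -0.0, -0.0]]
force: [-0.5, 1.0, -0.2]
opening: 0.0074
```

```bash
python3 rel.py
```

```text
t 1.425 p [0.4233 0.2831 0.3327] F [-0.49  1.   -0.16] open 0.0074 q [-0.67  0.37  0.05  1.78 -0.02  1.    0.73]
rot [[-0.0, 0.223, 0.975], [-0.0, 0.975, -0.223], [-1.0, -0.0, -0.0]]
0.3 [ 0.0328 -0.4856  0.2184]
0.1655 [ 0.1673 -0.4856  0.2184]
```

Call:
{"fn": "carry_out", "kwargs": {"motion": [{"dx":0.033,"dy":-0.4856,"dz":0.2184,"rx":-9.6,"ry":0,"rz":0,"hand":0},{"dx":0.033,"dy":-0.4856,"dz":0.2184,"rx":-9.6,"ry":0,"rz":0,"hand":0},{"dx":0.033,"dy":-0.4856,"dz":0.2184,"rx":-9.6,"ry":0,"rz":0,"hand":0},{"dx":0.033,"dy":-0.4856,"dz":0.2184,"rx":-9.6,"ry":0,"rz":0,"hand":0},{"dx":0.033,"dy":-0.4856,"dz":0.2184,"rx":-9.6,"ry":0,"rz":0,"hand":0},{"dx":0.033,"dy":-0.4856,"dz":0.2184,"rx":-9.6,"ry":0,"rz":0,"hand":0},{"dx":0.033,"dy":-0.4856,"dz":0.2184,"rx":-9.6,"ry":0,"rz":0,"hand":0},{"dx":0.033,"dy":-0.4856,"dz":0.2184,"rx":-9.6,"ry":0,"rz":0,"hand":0},{"dx":0.033,"dy":-0.4856,"dz":0.2184,"rx":-9.6,"ry":0,"rz":0,"hand":0},{"dx":0.033,"dy":-0.4856,"dz":0.2184,"rx":-9.6,"ry":0,"rz":0,"hand":0},{"dx":0.033,"dy":-0.4856,"dz":0.2184,"rx":-9.6,"ry":0,"rz":0,"hand":0}]}}

```text
t: 2.8
position: [0.529, -0.2357, 0.2994]
eef_rot: [[-0.001, 0.053, 0.999], [0.002, 0.999, -0.053], [-1.0, 0.002, -0.001]]
force: [0.6, -0.3, -0.6]
opening: 0.0007
```

```bash
python3 rel.py
python3 - <<'E'
from h import *
a=capture("wrist");b=capture("scene")
cv2.imwrite("pics/w1.png",np.hstack([a["pixels"],b["pixels"]])[:, :][::1])
cv2.imwrite("pics/w1.png",cv2.resize(np.hstack([a["pixels"],b["pixels"]]),(800,300)))
s=get_state();R=np.array(s["eef_rot"]);p=np.array(s["position"])
for t in ("square_press","square_unit"):
    for d in spot_point(a,t):
        q=a["mount"]@np.r_[d["at"],1];print(t,d["confidence"],R@q[:3]+p)
E
```

```text
t 2.8 p [ 0.529  -0.2357  0.2994] F [ 0.56 -0.34 -0.58] open 0.0007 q [ 0.29  0.51  0.14  1.64 -0.08  1.    1.98]
rot [[-0.001, 0.053, 0.999], [0.002, 0.999, -0.053], [-1.0, 0.002, -0.001]]
0.3 [-0.0006 -0.0033 -0.0008]
0.1655 [ 0.1339 -0.0036 -0.0007]
square_press 0.63 [ 0.52597287 -0.24095556  0.0903067 ]
square_unit 0.84 [ 0.54597715 -0.24182919  0.00267796]
```

View pics/w1.png

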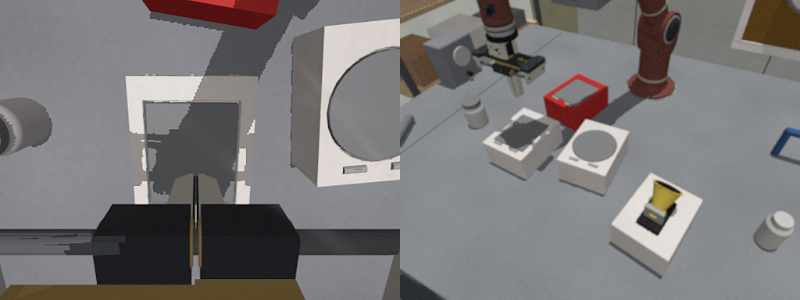

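The wrist view shows the fingers centred over the white box's square lid (lid around x 140-240, y 100-200 in the picture), with the round hatch off to the right. Descending to just above the lid.

Call:
{"fn": "carry_out", "kwargs": {"motion": [{"dx":0.06,"dy":-0.0035,"dz":-0.001,"rx":0,"ry":0,"rz":0,"hand":0},{"dx":0.11,"dy":-0.0035,"dz":-0.001,"rx":0,"ry":0,"rz":0,"hand":0},{"dx":0.12,"dy":-0.0035,"dz":-0.001,"rx":0,"ry":0,"rz":0,"hand":0},{"dx":0.12,"dy":-0.0035,"dz":-0.001,"rx":0,"ry":0,"rz":0,"hand":0}]}}

```text
t: 3.5
position: [0.528, -0.24, 0.1806]
eef_rot: [[0.001, 0.053, 0.999], [0.0, 0.999, -0.053], [-1.0, 0.0, 0.001]]
force: [0.1, -0.3, 1.0]
opening: 0.0005
```

```bash
python3 rel.py
```

```text
t 3.5 p [ 0.528  -0.24    0.1806] F [ 0.14 -0.28  1.04] open 0.0005 q [ 0.32  0.65  0.12  1.77 -0.11  0.73  2.01]
rot [[0.001, 0.053, 0.999], [0.0, 0.999, -0.053], [-1.0, 0.0, 0.001]]
0.3 [-1.194e-01  1.000e-03  1.000e-04]
0.1655 [ 0.0151  0.0009 -0.    ]
```

Call:
{"fn": "carry_out", "kwargs": {"motion": [{"dx":0.006,"dy":0.0005,"dz":0,"rx":0,"ry":0,"rz":0,"hand":0},{"dx":0.01,"dy":0.0005,"dz":0,"rx":0,"ry":0,"rz":0,"hand":0},{"dx":0.013,"dy":0.0005,"dz":0,"rx":0,"ry":0,"rz":0,"hand":0},{"dx":0.013,"dy":0.0005,"dz":0,"rx":0,"ry":0,"rz":0,"hand":0}]}}

```text
t: 4.0
position: [0.5292, -0.2398, 0.1684]
eef_rot: [[0.004, 0.053, 0.999], [-0.001, 0.999, -0.053], [-1.0, -0.001, 0.004]]
force: [2.4, 0.1, 3.3]
opening: 0.0008
```

Call:
{"fn": "carry_out", "kwargs": {"motion": [{"dx":0.0015,"dy":0,"dz":0,"rx":0,"ry":0,"rz":0,"hand":0},{"dx":0.0025,"dy":0,"dz":0,"rx":0,"ry":0,"rz":0,"hand":0},{"dx":0.0025,"dy":0,"dz":0,"rx":0,"ry":0,"rz":0,"hand":0}]}}

```text
t: 4.38
position: [0.5293, -0.2398, 0.166]
eef_rot: [[0.004, 0.053, 0.999], [-0.001, 0.999, -0.053], [-1.0, -0.001, 0.004]]
force: [1.4, 0.1, 3.6]
opening: 0.0003
```

Call:
{"fn": "carry_out", "kwargs": {"motion": [{"dx":0.001,"dy":0,"dz":0,"rx":0,"ry":0,"rz":0,"hand":0},{"dx":0.002,"dy":0,"dz":0,"rx":0,"ry":0,"rz":0,"hand":0},{"dx":0.002,"dy":0,"dz":0,"rx":0,"ry":0,"rz":0,"hand":0}]}}

```text
t: 4.75
position: [0.5293, -0.2399, 0.1657]
eef_rot: [[0.005, 0.053, 0.999], [-0.001, 0.999, -0.053], [-1.0, -0.0, 0.005]]
force: [-2.0, 1.1, 12.4]
opening: 0.0008
```

The force rose to 12 N and the tool stopped at z 0.1657, so the lid is at its inner stop. Drawing clear.

Call:
{"fn": "carry_out", "kwargs": {"motion": [{"dx":-0.06,"dy":0,"dz":0,"rx":0,"ry":0,"rz":0,"hand":0},{"dx":-0.12,"dy":0,"dz":0,"rx":0,"ry":0,"rz":0,"hand":0},{"dx":-0.14,"dy":0,"dz":0,"rx":0,"ry":0,"rz":0,"hand":0},{"dx":-0.14,"dy":0,"dz":0,"rx":0,"ry":0,"rz":0,"hand":0},{"dx":-0.14,"dy":0,"dz":0,"rx":0,"ry":0,"rz":0,"hand":0},{"dx":-0.14,"dy":0,"dz":0,"rx":0,"ry":0,"rz":0,"hand":0},{"dx":-0.14,"dy":0,"dz":0,"rx":0,"ry":0,"rz":0,"hand":0},{"dx":-0.14,"dy":0,"dz":0,"rx":0,"ry":0,"rz":0,"hand":0},{"dx":-0.14,"dy":0,"dz":0,"rx":0,"ry":0,"rz":0,"hand":0},{"dx":-0.14,"dy":0,"dz":0,"rx":0,"ry":0,"rz":0,"hand":0},{"dx":-0.14,"dy":0,"dz":0,"rx":0,"ry":0,"rz":0,"hand":0},{"dx":-0.14,"dy":0,"dz":0,"rx":0,"ry":0,"rz":0,"hand":0}]}}

```text
t: 6.25
position: [0.5286, -0.2398, 0.3058]
eef_rot: [[0.005, 0.053, 0.999], [-0.001, 0.999, -0.053], [-1.0, -0.001, 0.005]]
force: [-0.8, 0.2, 0.4]
opening: 0.0005
```

```bash
python3 rel.py
python3 - <<'E'
from h import *
a=capture("side");b=capture("scene")
cv2.imwrite("pics/w2.png",np.hstack([cv2.resize(a["pixels"][100:250,180:380],(400,300)),cv2.resize(b["pixels"][50:260,60:340],(400,300))]))
for t in ("square_press",):
    for d in spot_point(b,t): print(t,d["confidence"],toworld(b,d["at"]))
E
```

```text
t 6.25 p [ 0.5286 -0.2398  0.3058] F [-0.82  0.2   0.36] open 0.0005 q [ 0.3   0.5   0.14  1.64 -0.08  1.    1.98]
rot [[0.005, 0.053, 0.999], [-0.001, 0.999, -0.053], [-1.0, -0.001, 0.005]]
0.3 [ 0.0058  0.0007 -0.0007]
0.1655 [ 0.1403  0.0008 -0.0013]
square_press 0.74 [ 0.53780516 -0.24363734  0.12666685]
square_press 0.71 [ 0.26913178 -0.19507882  0.09363026]
```

View pics/w2.png

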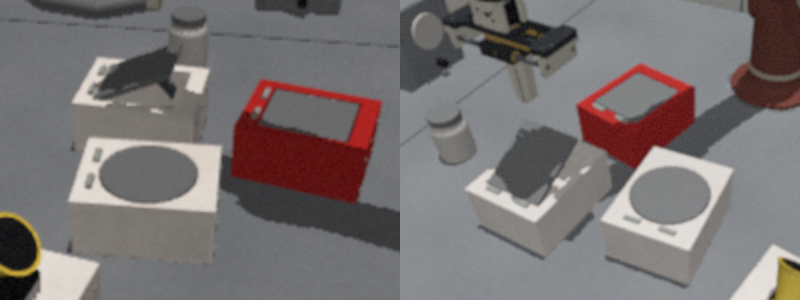

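The lid stands up (left view about (140,72), right view about (535,160)), the tool is clear above it, and the round lid is flush. I'll wait another second, then press.

Call:
{"fn": "carry_out", "kwargs": {"motion": [{"dx":0,"dy":0.001,"dz":-0.001,"rx":0,"ry":0,"rz":0,"hand":0},{"dx":0,"dy":0.001,"dz":-0.001,"rx":0,"ry":0,"rz":0,"hand":0},{"dx":0,"dy":0.001,"dz":-0.001,"rx":0,"ry":0,"rz":0,"hand":0},{"dx":0,"dy":0.001,"dz":-0.001,"rx":0,"ry":0,"rz":0,"hand":0},{"dx":0,"dy":0.001,"dz":-0.001,"rx":0,"ry":0,"rz":0,"hand":0},{"dx":0,"dy":0.001,"dz":-0.001,"rx":0,"ry":0,"rz":0,"hand":0},{"dx":0,"dy":0.001,"dz":-0.001,"rx":0,"ry":0,"rz":0,"hand":0},{"dx":0,"dy":0.001,"dz":-0.001,"rx":0,"ry":0,"rz":0,"hand":0}]}}

```text
t: 7.4
position: [0.5277, -0.2387, 0.3057]
eef_rot: [[0.005, 0.053, 0.999], [-0.001, 0.999, -0.053], [-1.0, -0.001, 0.005]]
force: [-0.5, -0.2, 0.5]
opening: 0.0005
```

Call:
{"fn": "carry_out", "kwargs": {"motion": [{"dx":0.04,"dy":0,"dz":0,"rx":0,"ry":0,"rz":0,"hand":0},{"dx":0.07,"dy":0,"dz":0,"rx":0,"ry":0,"rz":0,"hand":0},{"dx":0.085,"dy":0,"dz":0,"rx":0,"ry":0,"rz":0,"hand":0},{"dx":0.095,"dy":0,"dz":0,"rx":0,"ry":0,"rz":0,"hand":0},{"dx":0.105,"dy":0,"dz":0,"rx":0,"ry":0,"rz":0,"hand":0},{"dx":0.115,"dy":0,"dz":0,"rx":0,"ry":0,"rz":0,"hand":0},{"dx":0.122,"dy":0,"dz":0,"rx":0,"ry":0,"rz":0,"hand":0},{"dx":0.128,"dy":0,"dz":0,"rx":0,"ry":0,"rz":0,"hand":0},{"dx":0.133,"dy":0,"dz":0,"rx":0,"ry":0,"rz":0,"hand":0},{"dx":0.137,"dy":0,"dz":0,"rx":0,"ry":0,"rz":0,"hand":0},{"dx":0.137,"dy":0,"dz":0,"rx":0,"ry":0,"rz":0,"hand":0}]}}

```text
t: 8.78
position: [0.5282, -0.2389, 0.1685]
eef_rot: [[0.005, 0.053, 0.999], [-0.001, 0.999, -0.053], [-1.0, -0.0, 0.005]]
force: [-1.6, 0.2, 3.4]
opening: 0.0005
```

```bash
python3 rel.py
```

```text
t 8.775 p [ 0.5282 -0.2389  0.1685] F [-1.62  0.19  3.43] open 0.0005 q [ 0.32  0.67  0.11  1.78 -0.11  0.69  2.01]
rot [[0.005, 0.053, 0.999], [-0.001, 0.999, -0.053], [-1.0, -0.0, 0.005]]
0.3 [-0.1315 -0.0002  0.0004]
0.1655 [ 0.003  -0.0002 -0.0002]
```

Near the bottom; pressing the last millimetres onto the stop.

Call:
{"fn": "carry_out", "kwargs": {"motion": [{"dx":0.002,"dy":0,"dz":0,"rx":0,"ry":0,"rz":0,"hand":0},{"dx":0.0035,"dy":0,"dz":0,"rx":0,"ry":0,"rz":0,"hand":0},{"dx":0.0045,"dy":0,"dz":0,"rx":0,"ry":0,"rz":0,"hand":0},{"dx":0.0045,"dy":0,"dz":0,"rx":0,"ry":0,"rz":0,"hand":0}]}}

```text
t: 9.28
position: [0.5285, -0.2389, 0.1656]
eef_rot: [[0.006, 0.053, 0.999], [-0.001, 0.999, -0.053], [-1.0, -0.001, 0.006]]
force: [-4.8, 1.1, 11.2]
opening: 0.0005
```

Same stop height as before (0.1656 m) at 11 N. Drawing clear.

Call:
{"fn": "carry_out", "kwargs": {"motion": [{"dx":-0.02,"dy":0,"dz":0,"rx":0,"ry":0,"rz":0,"hand":0},{"dx":-0.07,"dy":0,"dz":0,"rx":0,"ry":0,"rz":0,"hand":0},{"dx":-0.12,"dy":0,"dz":0,"rx":0,"ry":0,"rz":0,"hand":0},{"dx":-0.14,"dy":0,"dz":0,"rx":0,"ry":0,"rz":0,"hand":0},{"dx":-0.14,"dy":0,"dz":0,"rx":0,"ry":0,"rz":0,"hand":0},{"dx":-0.14,"dy":0,"dz":0,"rx":0,"ry":0,"rz":0,"hand":0},{"dx":-0.14,"dy":0,"dz":0,"rx":0,"ry":0,"rz":0,"hand":0},{"dx":-0.14,"dy":0,"dz":0,"rx":0,"ry":0,"rz":0,"hand":0},{"dx":-0.14,"dy":0,"dz":0,"rx":0,"ry":0,"rz":0,"hand":0}]}}

```text
t: 10.4
position: [0.5276, -0.2387, 0.3051]
eef_rot: [[0.005, 0.053, 0.999], [-0.001, 0.999, -0.053], [-1.0, -0.0, 0.005]]
force: [0.5, -0.1, 0.4]
opening: 0.0003
```

```bash
python3 rel.py
python3 - <<'E'
from h import *
a=capture("side");b=capture("scene")
cv2.imwrite("pics/w3.png",np.hstack([cv2.resize(a["pixels"][100:250,180:380],(400,300)),cv2.resize(b["pixels"][50:260,60:340],(400,300))]))
for t in ("square_press",):
    for d in spot_point(b,t): print(t,d["confidence"],toworld(b,d["at"]))
E
```

```text
t 10.4 p [ 0.5276 -0.2387  0.3051] F [ 0.47 -0.11  0.36] open 0.0003 q [ 0.3   0.5   0.14  1.64 -0.08  1.    1.98]
rot [[0.005, 0.053, 0.999], [-0.001, 0.999, -0.053], [-1.0, -0.0, 0.005]]
0.3 [ 0.0051 -0.0002  0.0004]
0.1655 [ 0.1396 -0.0002 -0.0003]
square_press 0.68 [ 0.52811831 -0.24221406  0.08873073]
square_press 0.66 [ 0.26764729 -0.19401989  0.09445183]
```

View pics/w3.png

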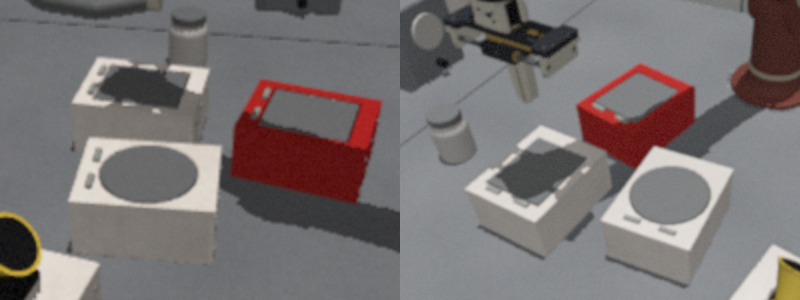

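The square lid is flush (left view about (145,85), right view about (535,172)), the round and red lids are unchanged, and the tool is clear of everything.

```bash
python3 -c "
from cell import *
print(sign_off())"
```

```text
the job is handed in; nothing more can be done
None
```

The square hatch on the white box passed its latch check: it sprang up after the first press and stayed latched and flush after the second. I handed the job in at about 10.5 s.

- **First press:** I pressed with the closed fingertips down to the inner stop, where the force reached about 12 N, and drew clear. Both camera views showed the lid standing up, with the press point at z ≈ 0.127 m. It stood untouched for over a second.
- **Second press:** The tool reached the same stop height, 0.1656 m, at about 11 N. About a second after I drew clear, both views showed the lid flush, with the press point at z ≈ 0.089 m.
- **Surroundings:** The round hatch looked shut in both views, though I only checked it by eye. The red box was not touched, and the gripper ended clear above everything.

No check failed or disagreed with another. One move call was refused for missing keys before anything moved, and I sent it again in the right form.

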